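# Release and open the wide reagent box

### The arm

A 6-joint arm with a two-finger parallel gripper is mounted at the origin on the work surface. World frame = base frame: x ahead of the robot, y to its left, z up, the work surface at z = 0. Lengths are in m, angles in rad, forces in N, time in s.
With the tool pointing down it reaches from about 0.4 to 0.825 m from the base axis. Payload 7 kg.
Tool frame: the origin (TCP) lies midway between the tips of the shut fingers; the grasp point (between the pads) lies 19 mm behind it; z points along the fingers, y is the line along which they close (so a half turn about z gives the same grasp; the last joint's range is limited). The gripper opens to 88 mm and grips with 3 to 60 N. Pads are 19 mm wide; open, the fingers measure 130 mm over their backs; the gripper's body (78 mm by 193 mm) begins 47 mm behind the grasp point.
Start: joints at [1.604, 0.359, 0.012, 0, -1.224, -0.288], TCP at [0.17, 0.653, 0.227] pointing down, gripper open.
Joint ranges: [-3.07, 3.07], [-1.43, 2.12], [-1.02, 1.25], [-3.03, 1.67], [-3.05, -0], [-3.03, 3.03]. Speed limits (rad/s): [2.39, 2.39, 3.01, 3.14, 3.14, 3.14].

### API

Orientations are given as [roll, pitch, yaw] about the fixed x, y, z axes, in that order (R = Rz(yaw) Ry(pitch) Rx(roll)).
In Python, from station import get_state, grab_frame, calibration, job_done, boxes_of, regions_of, spot_point gives the robot as it stands. The module is installed in compiled form; this text tells all that it offers.
- The arm moves only by the tool arm_command, never from a script. Its argument "commands" is a list of rows, each an object of numbers: "tx", "ty", "tz": the shift along the tool's x, y, z each as a share of 25 cm, from -1 to 1; "twist": the turn about the tool's z as a share of 180 degrees, from -1 to 1. A call has exactly 8 rows; each row is the pose to reach, as a shift and turn from the pose commanded when the call began, along the tool's axes at that moment, turning the shorter way round; what a row does not reach only later rows make up. A row lasts 1/12 s, in which the tool goes at most 41.7 mm and 7.16 degrees, less where a joint would pass 70% of its speed; a pose out of reach is approached as far as the arm can. A call with a number of a shift or a turn outside -1 to 1 is refused whole. A call with a gripper value outside its range is refused whole. "claw" is the opening, from 0 (shut) to 1 (fully open), set as the call begins (left out, the last holds). The fingers move at their own pace and stop on an object; "grip_force" is the grip in N (left out, the last holds). Time passes only in rows, so rows that repeat a pose let the fingers close, or fill a call up. It gives the time, the measured TCP pose, the force, the opening and the grip force at its end, in the units of the state.
- get_state(): the state, without advancing time (a new reading comes with each control period).
- grab_frame(name): name is "side" or "top"; returns the picture (384x512x3 uint8, red, green, blue); there is no depth.
- calibration(name): a dict with "camera_matrix" (3x3 intrinsics, pixels), "extrinsics" (4x4, takes a point from camera to world coordinates). Camera axes: x right, y down, z forward; pixel columns grow to the right and rows downward; lengths in m; the calibration is good to about 2 mm. A picture is of the moment at which its call begins. calibration takes no time and is no camera call.
- job_done(): hands the job in; it is judged then, once.
Trained networks look in the newest picture that a camera, given by its name, has taken for a name from the list of things; names that differ only in an ending like _2 or _b are one class to them, and where a whole thing is asked for, a point or a joint stands for the part that bears it (a point fixed in the world has none). Each returns a list of dicts, best first, with "score" (0 to 1); they miss things now and then, are a little off and sometimes report something else, mostly with a low value. They report only what shows in the picture. A call takes as long as a camera call. They do not tell look-alikes from the thing itself.
- boxes_of(query, camera): "rect" ([left, top, right, bottom] in pixels, round what is visible of it).
- regions_of(query, camera): "region" (384x512 bool, what is visible of it) and "rect" ([left, top, right, bottom] in pixels, round what is visible of it).
- spot_point(query, camera): "uv" ([column, row] in pixels: a listed point, or the origin of a listed thing).
The state is a dict: "t": time; "q": joint angles; "qd": joint speeds; "joint_efforts": joint torques, N m; "eef_pos": TCP position; "ee_rot": TCP orientation; "force": force on the tool from outside, world axes, zero at the start; "moment": the same for the moment, N m; "width": finger opening in m; "gripper_force": force on a finger pad.
Only numpy, scipy, OpenCV 4.12 (cv2) and the standard library are available. Lean on these libraries where they do the work, as an engineer would, in place of code of your own. Each camera call takes 0.05 s, during which the arm holds its last target. There are 200 camera calls.

### The job

Two latched reagent boxes stand on the bench. Press the release tab on the front of the wider box, let its lid spring up by itself, then push that lid back until it is fully open against its stop, and move clear. Leave the narrower box alone and shut, and do not shift, tip or pick up any of the things standing around.

Things in the scene. Friction and masses are not known exactly. Their poses are not given: they have to be found in the camera images.
- wide_box: The wider reagent box, the one to open: cream open box, 120 mm deep (x) x 160 mm wide (y) x 90 mm high, fixed to the bench, with a flat grey hinged lid on top and a grey release tab on its front. Origin at the centre of its underside; +x points to the hinge side, -x to its front (the tab, roughly towards the robot), z up. A spring arm lies under the lid. Inside stand bottles, all below the rim (fixed).
- wide_tab_press (a point): Where to press the wide box's tab: on the top face of its ribbed paddle, 41 mm out from the tab's pin (the paddle is 24 mm wide in y, 6 mm thick and ends 13 mm beyond this point; its top is 78 mm above the bench at rest). In the box frame at rest: (-117, 0, 78) mm. Moves with the tab.
- wide_tab (a joint): Tilt of the wide tab (rad): 0 at rest, 0.30 fully pressed. It rocks on a pin along y at (-76, 0, 75) mm in the box frame: pressing the paddle down tips the hook at the lid's front edge away from the lid. The hook frees the lid at about 0.14 rad (the press point about 6 mm down, 3 to 4 N); fully pressed is 12 mm down and takes about 5 N, against a firm stop. It springs back when let go; its hook then reaches 106 mm above the bench.
- wide_lid (a joint): Opening of the wide lid (rad): 0 shut and latched (up to 0.02 with the latch's slack; it cannot be opened without the tab), about 1.05 where its spring leaves it once released (in about 1 s), 1.85 at its rigid stop, fully open, leaning back past upright. Beyond 1.05 it has no spring, only a slightly stiff hinge: it stays where it is left, so it has to be pushed all the way. Pushing takes only 1 to 4 N until it meets the stop.
- wide_lid_edge (a point): Middle of the wide lid's free front edge, on its underside; the lid is a plate 120 mm from hinge to edge, 160 mm wide, 8 mm thick. At 1.05 rad this edge is 195 mm above the bench and 0 mm from the box's centre in its x. Fingertips that reach only some 20 mm below the raised edge leave the hand clear of it.
- wide_hinge (a point): Middle of the wide lid's hinge axis, at (60, 0, 90.5) mm in the box frame; the axis runs along the box's y; the lid's underside lies in a plane through it. At 1.85 rad the underside leans 0.28 rad back from upright.
- narrow_box: The narrower reagent box, same build, to be left alone: cream open box, 120 mm deep (x) x 100 mm wide (y) x 90 mm high, fixed to the bench, with a flat grey hinged lid on top and a grey release tab on its front. Origin at the centre of its underside; +x points to the hinge side, -x to its front (the tab, roughly towards the robot), z up. A spring arm lies under the lid. Inside stand bottles, all below the rim (fixed).
- narrow_tab_press (a point): Where to press the narrow box's tab: on the top face of its ribbed paddle, 41 mm out from the tab's pin (the paddle is 24 mm wide in y, 6 mm thick and ends 13 mm beyond this point; its top is 78 mm above the bench at rest). In the box frame at rest: (-117, 0, 78) mm. Moves with the tab.
- narrow_tab (a joint): Tilt of the narrow tab (rad): 0 at rest, 0.30 fully pressed. It rocks on a pin along y at (-76, 0, 75) mm in the box frame: pressing the paddle down tips the hook at the lid's front edge away from the lid. The hook frees the lid at about 0.14 rad (the press point about 6 mm down, 3 to 4 N); fully pressed is 12 mm down and takes about 5 N, against a firm stop. It springs back when let go; its hook then reaches 106 mm above the bench.
- narrow_lid (a joint): Opening of the narrow lid (rad): 0 shut and latched (up to 0.02 with the latch's slack; it cannot be opened without the tab), about 1.05 where its spring leaves it once released (in about 1 s), 1.85 at its rigid stop, fully open, leaning back past upright. Beyond 1.05 it has no spring, only a slightly stiff hinge: it stays where it is left, so it has to be pushed all the way. Pushing takes only 1 to 4 N until it meets the stop.
- narrow_lid_edge (a point): Middle of the narrow lid's free front edge, on its underside; the lid is a plate 120 mm from hinge to edge, 100 mm wide, 8 mm thick. At 1.05 rad this edge is 195 mm above the bench and 0 mm from the box's centre in its x. Fingertips that reach only some 20 mm below the raised edge leave the hand clear of it.
- narrow_hinge (a point): Middle of the narrow lid's hinge axis, at (60, 0, 90.5) mm in the box frame; the axis runs along the box's y; the lid's underside lies in a plane through it. At 1.85 rad the underside leans 0.28 rad back from upright.
- bottle_a: Loose slim dark-red reagent bottle with a white cap, 64 x 26 x 85 mm, standing beside the wide box; leave alone. Origin under its centre.
- bottle_b: Loose slim dark-red reagent bottle like bottle_a, standing beside the narrow box; leave alone. Origin under its centre.
- tube_rack: Loose blue rack, 50 x 150 mm, 102 mm high with its five capped tubes, behind the boxes; leave alone. Origin under its centre.
- tip_box: Loose clear pipette tip box with a grey cover, 122 x 87 x 61 mm, off to the left; leave alone. Origin under its centre.
- beaker: Loose glass beaker, 70 mm across, 85 mm high, off to the right; leave alone. Origin under its centre.
- cup: Loose small amber jar with a white cap, 36 mm across, 55 mm high, in front between the boxes; leave alone. Origin under its centre.
Things that resemble listed ones, but are neither listed nor needed, are in the scene too. Leave any green look-alike of the wide_box alone.

How it is judged:
By the outcome, as a careful person would: the job done as asked, in the order asked, and still so for the second after the job is handed in, with the robot touching nothing.
It also fails if it takes over 42 s, if anything falls off the work surface, if the arm or the gripper's body presses on something with over 40 N, if the wrist force passes 120 N, or if a joint passes its speed limit or range.

## Working session

There is one attempt and no reset: what is moved stays moved. The work goes in short steps, Python scripts to look and compute and a tool call to move; the robot and the scene stay as the last step left them, time stands still between calls to the robot, and variables do not carry over. Pictures are saved under pics/ and viewed, at most 10 in all, crops included, and the job is handed in when it is done.

Besides the shell and the picture viewer there is one more tool, called by a JSON object that holds its "name" and its "arguments", one argument or row to a line. arm_command: Moves the arm, as the interface text tells. Shift numbers are shares of 25 cm and turn numbers shares of 180 degrees, none past 1 either way. Its arguments: {"type":"object","properties":{"commands":{"type":"array"},"claw":{"type":"number"},"grip_force":{"type":"number"}},"required":["commands"]}

```bash
mkdir -p pics; cat > h.py <<'E'
import numpy as np, cv2
from station import *
def P(c):
    k=calibration(c);K=np.array(k["camera_matrix"]);T=np.array(k["extrinsics"]);return K,T
def ray(c,uv):
    K,T=P(c);d=T[:3,:3]@np.linalg.solve(K,[uv[0],uv[1],1.]);return T[:3,3],d/np.linalg.norm(d)
def tri(a,b):
    (o,d),(p,e)=ray("top",a),ray("side",b)
    s=np.linalg.lstsq(np.c_[d,-e],p-o,rcond=None)[0];x,y=o+s[0]*d,p+s[1]*e
    return (x+y)/2,np.linalg.norm(x-y)
def atz(c,uv,z):
    o,d=ray(c,uv);return o+d*(z-o[2])/d[2]
def proj(c,X):
    K,T=P(c);x=K@(T[:3,:3].T@(np.array(X)-T[:3,3]));return x[:2]/x[2]
E
python3 - <<'E'
from h import *
for c in("top","side"):
    cv2.imwrite(f"pics/{c}0.png",grab_frame(c)[:,:,::-1]); print(c,P(c)[1].round(2).tolist())
    for n in("wide_tab_press","wide_hinge","wide_box","wide_lid_edge","narrow_tab_press"):
        print(n,[(round(r["score"],2),np.round(r["uv"],1).tolist()) for r in spot_point(n,c)])
s=get_state();print(s["t"],s["eef_pos"],s["ee_rot"],s["force"])
E
```

```text
top [[-0.0, -1.0, 0.1, 0.42], [-1.0, 0.0, -0.02, 0.01], [0.02, -0.1, -1.0, 1.49], [0.0, 0.0, 0.0, 1.0]]
wide_tab_press [(0.68, [176.6, 287.2]), (0.59, [182.8, 213.0]), (0.39, [109.1, 248.5]), (0.22, [317.1, 203.4])]
wide_hinge [(0.88, [178.7, 170.2]), (0.63, [165.2, 238.6])]
wide_box [(0.9, [183.9, 189.7]), (0.59, [171.6, 254.0])]
wide_lid_edge [(0.73, [181.3, 199.5]), (0.72, [172.9, 274.5]), (0.68, [152.6, 187.6]), (0.37, [307.8, 231.2])]
narrow_tab_press [(0.55, [311.0, 231.5])]
side [[0.93, -0.28, 0.24, 0.27], [-0.37, -0.72, 0.59, -0.75], [0.01, -0.64, -0.77, 1.03], [0.0, 0.0, 0.0, 1.0]]
wide_tab_press [(0.57, [140.6, 158.3]), (0.54, [168.1, 123.1]), (0.42, [214.5, 146.5])]
wide_hinge [(0.97, [255.0, 130.4]), (0.65, [183.0, 138.3]), (0.17, [243.8, 254.6])]
wide_box [(0.89, [242.4, 149.8]), (0.7, [174.8, 157.1])]
wide_lid_edge [(0.92, [229.8, 137.2]), (0.78, [154.9, 148.5])]
narrow_tab_press [(0.7, [242.0, 256.4])]
0.6 [0.17014634 0.65316309 0.22654006] [ 3.14155431e+00  1.49385427e-05 -2.54782956e-01] [-0.03747922  0.00845849  0.52817238]
```

View pics/top0.png

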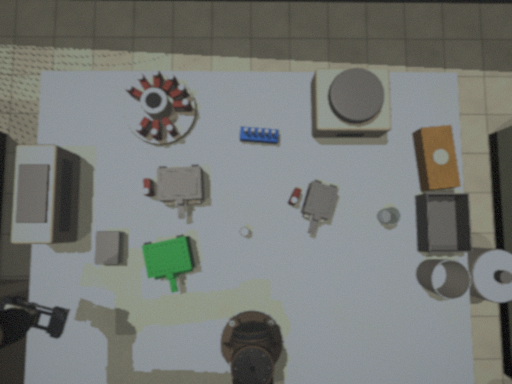

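View pics/side0.png

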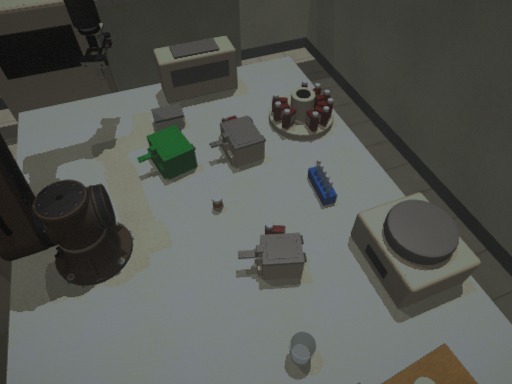

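The top picture has three candidates. The cream wide box is at about (180,185), the green look-alike at (170,257), and the cream narrower box at (320,203). In the side view they are at (242,140), (172,150) and (280,255). The cream one at (180,185) fits, being cream and wider than the narrow box, so I'll confirm it in an enlarged crop.

```bash
python3 - <<'E'
from h import *
a=cv2.imread("pics/top0.png")[145:235,130:230];b=cv2.imread("pics/side0.png")[100:180,200:280]
f=lambda i:cv2.resize(i,(400,400),interpolation=cv2.INTER_CUBIC)
# top crop: 100x90 -> 400x400 (4, 4.44); side 80x80 x5
cv2.imwrite("pics/crop.png",np.hstack([f(a),f(b)]))
for n,u,v in(("tab",(182.8,213),(214.5,146.5)),("hinge",(178.7,170.2),(255,130.4)),("edge",(181.3,199.5),(229.8,137.2)),("org",(183.9,189.7),(242.4,149.8))):
    print(n,[np.round(x,4) for x in tri(u,v)])
for c in("top","side"):
    for r in regions_of("wide_box",c)[:3]:print(c,r["score"],r["rect"])
    for r in regions_of("wide_lid",c)[:3]:
        m=r["region"].astype(np.uint8);print(c,"lid",r["score"],r["rect"],cv2.minAreaRect(np.argwhere(m)[:,::-1].astype(np.float32)))
    for r in regions_of("wide_tab",c)[:3]:
        print(c,"tab",r["score"],r["rect"])
E
```

```text
tab [array([0.4853, 0.255 , 0.0652]), np.float64(0.0031)]
hinge [array([0.65  , 0.2686, 0.0815]), np.float64(0.0077)]
edge [array([0.5407, 0.2548, 0.0934]), np.float64(0.0112)]
org [array([0.5883, 0.2602, 0.0052]), np.float64(0.0152)]
top 0.74 [142.2, 234.0, 193.9, 290.1]
top 0.69 [159.0, 166.8, 203.9, 219.7]
top 0.54 [236.4, 130.9, 277.3, 144.2]
top lid 0.89 [156.2, 169.5, 201.3, 200.7] ((178.3721466064453, 182.53639221191406), (32.17680358886719, 43.59022521972656), 88.15238952636719)
top lid 0.84 [141.4, 235.2, 191.1, 278.4] ((165.9205780029297, 256.7346496582031), (33.18151092529297, 44.99259948730469), 77.73522186279297)
top tab 0.54 [180.1, 199.2, 184.0, 221.1]
top tab 0.45 [165.3, 273.1, 175.4, 290.4]
top tab 0.38 [156.2, 163.6, 200.1, 200.4]
side 0.57 [139.8, 123.1, 196.6, 179.6]
side lid 0.88 [147.8, 126.1, 193.5, 164.7] ((170.0980224609375, 142.5860137939453), (36.49267578125, 32.255226135253906), 55.304847717285156)
side lid 0.72 [220.5, 116.4, 262.3, 149.2] ((242.90000915527344, 132.30001831054688), (33.541019439697266, 30.857736587524414), 63.43495178222656)
side tab 0.47 [211.1, 135.4, 228.8, 147.4]
side tab 0.42 [135.7, 145.6, 158.2, 158.1]
```

View pics/crop.png

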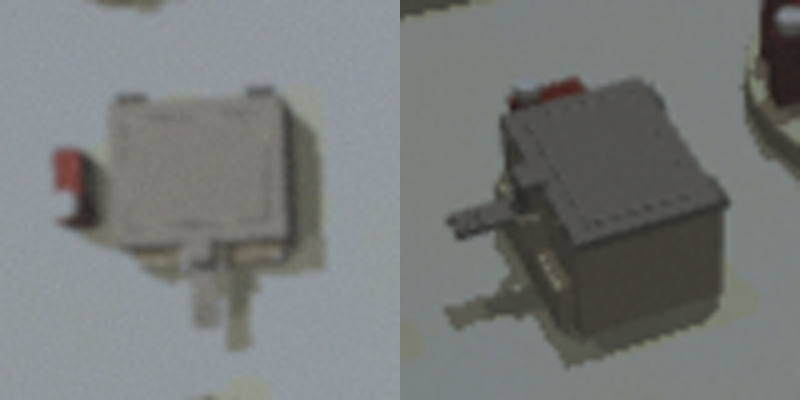

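The crop confirms it: a cream box with a grey lid wider than it is deep. The tab paddle ends at crop (205,325) in the top view and (457,225) in the side view. Next I'll fit the box pose to the lid corners and the paddle end.

```bash
cat > fit.py <<'E'
from h import *
from scipy.optimize import least_squares
t=lambda x,y:((x+.5)/4-.5+130,(y+.5)/(400/90)-.5+145)
s=lambda x,y:((x-400+.5)/5-.5+200,(y+.5)/5-.5+100)
B={'bl':(.06,.08,.0985),'br':(.06,-.08,.0985),'fr':(-.06,-.08,.0985),'fl':(-.06,.08,.0985),'pe':(-.13,0,.078)}
O=[("top",'bl',t(112,98)),("top",'br',t(275,95)),("top",'fr',t(288,238)),("top",'fl',t(115,246)),("top",'pe',t(206,328)),
("side",'fr',s(580,245)),("side",'br',s(728,203)),("side",'bl',s(650,82)),("side",'fl',s(503,117)),("side",'pe',s(455,225))]
def W(p,b):
    c,n=np.cos(p[2]),np.sin(p[2]);return np.array([p[0]+c*b[0]-n*b[1],p[1]+n*b[0]+c*b[1],b[2]+p[3]])
f=lambda p:np.concatenate([proj(c,W(p,B[k]))-u for c,k,u in O])
r=least_squares(f,[.6,.26,0,0],loss="soft_l1");p=r.x
E
python3 - <<'E'
from fit import *
print(p.round(4));print(f(p).reshape(-1,2).round(1).tolist())
print("press",W(p,(-.117,0,.078)),"edge1.05",W(p,(0,0,.195)))
for c in("top","side"):
  for q in ("bottle_a","cup"):
    print(c,q,[(round(r["score"],2),np.round(r["uv"]).tolist(), atz(c,r["uv"],0).round(3).tolist()) for r in spot_point(q,c)])
E
```

```text
[ 0.5989  0.2632  0.0368 -0.0013]
[[-0.2, 0.3], [2.4, -0.6], [-0.0, -0.6], [-0.4, -0.7], [0.1, -0.8], [-0.7, 0.7], [-0.3, 0.2], [-1.1, -0.8], [-0.0, -0.0], [-0.4, 0.1]]
press [0.48197035 0.25889112 0.07668514] edge1.05 [0.59889095 0.2632009  0.19368514]
top bottle_a [(0.66, [153.0, 190.0], [0.582, 0.384, 0.0]), (0.6, [295.0, 199.0], [0.543, -0.175, 0.0])]
top cup [(0.58, [246.0, 229.0], [0.427, 0.017, 0.0])]
side bottle_a [(0.68, [270.0, 237.0], [0.543, -0.157, 0.0]), (0.5, [229.0, 132.0], [0.579, 0.384, 0.0])]
side cup [(0.52, [217.0, 208.0], [0.414, 0.019, 0.0])]
```

{"name": "arm_command", "arguments": {
  "commands": [
    {"tx": 0.12,"ty": 0.09,"tz": 0,"twist": -0.03},
    {"tx": 0.25,"ty": 0.19,"tz": 0,"twist": -0.06},
    {"tx": 0.38,"ty": 0.29,"tz": 0,"twist": -0.093},
    {"tx": 0.5,"ty": 0.39,"tz": 0,"twist": -0.093},
    {"tx": 0.62,"ty": 0.48,"tz": 0,"twist": -0.093},
    {"tx": 0.74,"ty": 0.58,"tz": 0,"twist": -0.093},
    {"tx": 0.85,"ty": 0.66,"tz": 0,"twist": -0.093},
    {"tx": 0.9,"ty": 0.7,"tz": 0,"twist": -0.093}
  ],
  "claw": 0
}}

```text
t: 1.77
eef_pos: [0.3454, 0.4241, 0.227]
ee_rot: [-3.141, -0.0, 0.036]
force: [-0.1, 0.2, -0.1]
width: 0.0401
gripper_force: 0.0
```

{"name": "arm_command", "arguments": {
  "commands": [
    {"tx": 0.09,"ty": 0.12,"tz": 0,"twist": 0},
    {"tx": 0.18,"ty": 0.25,"tz": 0,"twist": 0},
    {"tx": 0.28,"ty": 0.38,"tz": 0,"twist": 0},
    {"tx": 0.37,"ty": 0.5,"tz": 0,"twist": 0},
    {"tx": 0.46,"ty": 0.62,"tz": 0,"twist": 0},
    {"tx": 0.51,"ty": 0.68,"tz": 0.05,"twist": 0},
    {"tx": 0.51,"ty": 0.68,"tz": 0.2,"twist": 0},
    {"tx": 0.51,"ty": 0.68,"tz": 0.35,"twist": 0}
  ]
}}

```text
t: 2.43
eef_pos: [0.4794, 0.2616, 0.1398]
ee_rot: [-3.138, -0.004, 0.035]
force: [0.5, 1.6, -2.7]
width: 0.0003
gripper_force: 0.0
```

```bash
python3 - <<'E'
from h import *
s=get_state();print(s["t"],s["eef_pos"],s["ee_rot"],s["force"],s["width"],s["qd"].round(3) if hasattr(s["qd"],"round") else s["qd"])
a=grab_frame("top")[150:240,130:230];b=grab_frame("side")[90:180,190:280]
f=lambda i:cv2.resize(i[:,:,::-1],(400,400),interpolation=cv2.INTER_CUBIC)
cv2.imwrite("pics/pre.png",np.hstack([f(a),f(b)]))
print(get_state()["eef_pos"])
E
```

```text
2.4333 [0.47941311 0.26160598 0.13981712] [-3.13808226 -0.00365909  0.03474307] [ 0.48855279  1.6009326  -2.68077773] 0.0003305336229241011 [ 0.026  0.469 -0.616 -0.011  1.037 -0.007]
[0.47473498 0.25884387 0.13399915]
```

View pics/pre.png

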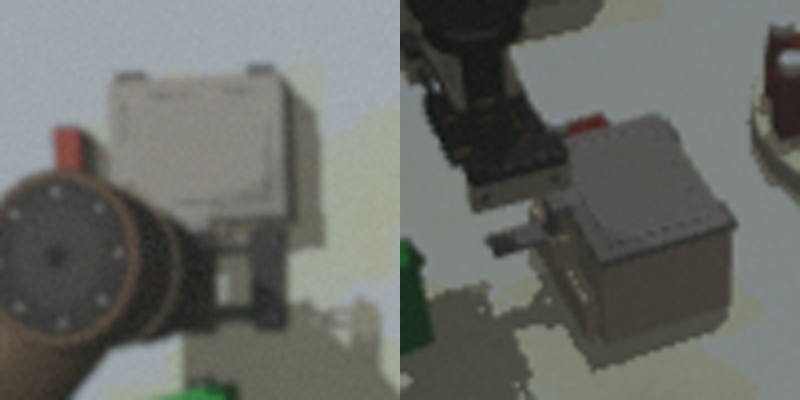

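{"name": "arm_command", "arguments": {
  "commands": [
    {"tx": 0.02,"ty": 0,"tz": 0.07,"twist": 0},
    {"tx": 0.02,"ty": 0,"tz": 0.14,"twist": 0},
    {"tx": 0.02,"ty": 0,"tz": 0.19,"twist": 0},
    {"tx": 0.02,"ty": 0,"tz": 0.22,"twist": 0},
    {"tx": 0.02,"ty": 0,"tz": 0.24,"twist": 0},
    {"tx": 0.02,"ty": 0,"tz": 0.26,"twist": 0},
    {"tx": 0.02,"ty": 0,"tz": 0.27,"twist": 0},
    {"tx": 0.02,"ty": 0,"tz": 0.27,"twist": 0}
  ]
}}

```text
t: 3.2
eef_pos: [0.4831, 0.2629, 0.0724]
ee_rot: [-3.141, -0.001, 0.038]
force: [-0.5, 0.6, 5.3]
width: 0.0003
gripper_force: 2.4
```

{"name": "arm_command", "arguments": {
  "commands": [
    {"tx": 0,"ty": 0,"tz": 0},
    {"tx": 0,"ty": 0,"tz": 0},
    {"tx": 0,"ty": 0,"tz": 0},
    {"tx": 0,"ty": 0,"tz": 0},
    {"tx": 0,"ty": 0,"tz": 0},
    {"tx": 0,"ty": 0,"tz": 0},
    {"tx": 0,"ty": 0,"tz": 0},
    {"tx": 0,"ty": 0,"tz": 0}
  ]
}}

```text
invalid input
```

```bash
python3 - <<'E'
from h import *
a=grab_frame("top")[150:240,130:230];b=grab_frame("side")[80:180,190:290]
f=lambda i:cv2.resize(i[:,:,::-1],(400,400),interpolation=cv2.INTER_CUBIC)
cv2.imwrite("pics/press.png",np.hstack([f(a),f(b)]))
s=get_state();print(s["eef_pos"],s["force"])
E
```

```text
[0.48312338 0.26286943 0.07261793] [-1.03934131  0.92015398  4.93089147]
```

View pics/press.png

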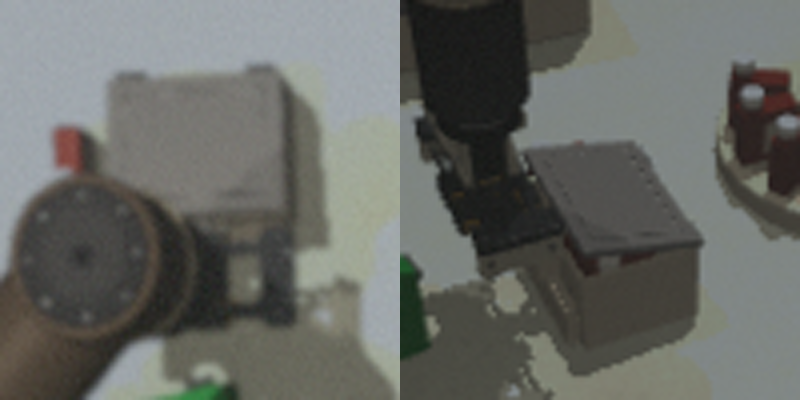

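The lid has been released and is rising: in the side crop its front edge, at about (620,255), is well above the rim. I'll hold while it comes up.

{"name": "arm_command", "arguments": {
  "commands": [
    {"tx": 0,"ty": 0,"tz": 0,"twist": 0},
    {"tx": 0,"ty": 0,"tz": 0,"twist": 0},
    {"tx": 0,"ty": 0,"tz": 0,"twist": 0},
    {"tx": 0,"ty": 0,"tz": 0,"twist": 0},
    {"tx": 0,"ty": 0,"tz": 0,"twist": 0},
    {"tx": 0,"ty": 0,"tz": 0,"twist": 0},
    {"tx": 0,"ty": 0,"tz": 0,"twist": 0},
    {"tx": 0,"ty": 0,"tz": 0,"twist": 0}
  ]
}}

```text
t: 3.97
eef_pos: [0.4831, 0.2628, 0.0719]
ee_rot: [-3.141, -0.001, 0.038]
force: [0.8, 2.7, 5.6]
width: 0.0006
gripper_force: 2.4
```

{"name": "arm_command", "arguments": {
  "commands": [
    {"tx": 0,"ty": 0,"tz": 0,"twist": 0},
    {"tx": 0,"ty": 0,"tz": -0.02,"twist": 0},
    {"tx": -0.02,"ty": 0,"tz": -0.06,"twist": 0},
    {"tx": -0.05,"ty": 0,"tz": -0.12,"twist": 0},
    {"tx": -0.08,"ty": 0,"tz": -0.2,"twist": 0},
    {"tx": -0.1,"ty": 0,"tz": -0.28,"twist": 0},
    {"tx": -0.1,"ty": 0,"tz": -0.36,"twist": 0},
    {"tx": -0.1,"ty": 0,"tz": -0.42,"twist": 0}
  ]
}}

```text
t: 4.63
eef_pos: [0.4565, 0.2605, 0.1784]
ee_rot: [3.141, 0.0, 0.037]
force: [0.5, 0.3, -0.2]
width: 0.0005
gripper_force: 0.0
```

```bash
python3 - <<'E'
from fit import *
a=grab_frame("top")[130:230,130:230];b=grab_frame("side")[80:180,190:290]
g=lambda i:cv2.resize(i[:,:,::-1],(400,400),interpolation=cv2.INTER_CUBIC)
cv2.imwrite("pics/open1.png",np.hstack([g(a),g(b)]))
s=get_state();print(s["t"],s["eef_pos"],s["force"])
for th in(0,.5,1.05,1.4,1.85):
    for y in(.08,-.08):
        X=W(p,(.06-.12*np.cos(th),y,.0905+.12*np.sin(th)));print(th,y,X.round(3),((proj("top",X)-[130,130])*4).round(),((proj("side",X)-[190,80])*4+[400,0]).round())
E
```

```text
4.7333 [0.45770464 0.26146314 0.17945963] [-0.73152478  0.56494494 -0.01793199]
0 0.08 [0.536 0.341 0.089] [114. 278.] [521. 178.]
0 -0.08 [0.542 0.181 0.089] [288. 271.] [580. 284.]
0.5 0.08 [0.551 0.341 0.147] [ 98. 256.] [531. 128.]
0.5 -0.08 [0.557 0.182 0.147] [279. 249.] [593. 233.]
1.05 0.08 [0.596 0.343 0.193] [ 84. 198.] [573.  76.]
1.05 -0.08 [0.602 0.183 0.193] [271. 191.] [639. 179.]
1.4 0.08 [0.636 0.345 0.207] [ 79. 150.] [612.  53.]
1.4 -0.08 [0.641 0.185 0.207] [268. 143.] [680. 155.]
1.85 0.08 [0.689 0.347 0.205] [79. 89.] [664.  42.]
1.85 -0.08 [0.695 0.187 0.205] [266.  82.] [736. 142.]
```

View pics/open1.png

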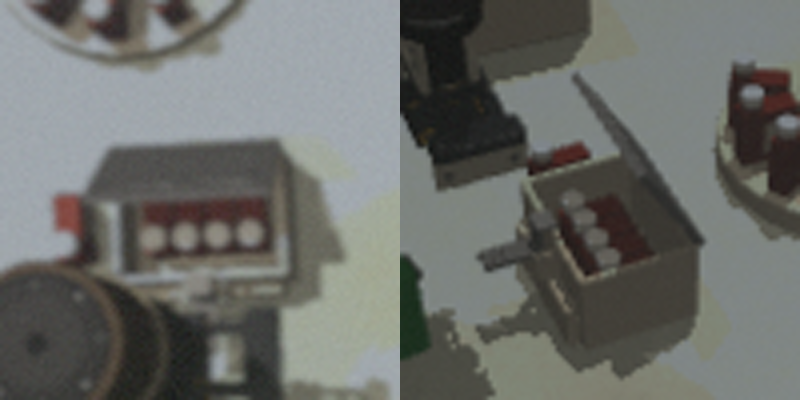

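The lid sits at its sprung angle: its edge is at side crop (573,76) to about (640,179), matching the 1.05 rad prediction. Next I'll push it from inside, just below its edge.

{"name": "arm_command", "arguments": {
  "commands": [
    {"tx": 0.12,"ty": 0,"tz": 0.02,"twist": 0},
    {"tx": 0.25,"ty": 0,"tz": 0.02,"twist": 0},
    {"tx": 0.37,"ty": 0,"tz": 0.02,"twist": 0},
    {"tx": 0.45,"ty": 0,"tz": 0.02,"twist": 0},
    {"tx": 0.5,"ty": 0,"tz": 0.02,"twist": 0},
    {"tx": 0.53,"ty": 0,"tz": 0.02,"twist": 0},
    {"tx": 0.56,"ty": 0,"tz": 0.02,"twist": 0},
    {"tx": 0.59,"ty": 0,"tz": 0.02,"twist": 0}
  ]
}}

```text
t: 5.4
eef_pos: [0.6044, 0.2664, 0.1712]
ee_rot: [3.141, 0.002, 0.037]
force: [-1.7, -0.3, 2.4]
width: 0.0003
gripper_force: 0.8
```

{"name": "arm_command", "arguments": {
  "commands": [
    {"tx": 0.03,"ty": 0,"tz": 0,"twist": 0},
    {"tx": 0.06,"ty": 0,"tz": 0,"twist": 0},
    {"tx": 0.09,"ty": 0,"tz": 0,"twist": 0},
    {"tx": 0.12,"ty": 0,"tz": 0,"twist": 0},
    {"tx": 0.15,"ty": 0,"tz": 0,"twist": 0},
    {"tx": 0.18,"ty": 0,"tz": 0,"twist": 0},
    {"tx": 0.21,"ty": 0,"tz": 0,"twist": 0},
    {"tx": 0.24,"ty": 0,"tz": 0,"twist": 0}
  ]
}}

```text
t: 6.07
eef_pos: [0.6655, 0.2689, 0.1712]
ee_rot: [3.141, 0.001, 0.037]
force: [-1.2, -0.2, 0.5]
width: 0.0006
gripper_force: 0.4
```

{"name": "arm_command", "arguments": {
  "commands": [
    {"tx": 0.01,"ty": 0,"tz": 0,"twist": 0},
    {"tx": 0.02,"ty": 0,"tz": 0,"twist": 0},
    {"tx": 0.03,"ty": 0,"tz": 0,"twist": 0},
    {"tx": 0.04,"ty": 0,"tz": 0,"twist": 0},
    {"tx": 0.05,"ty": 0,"tz": 0,"twist": 0},
    {"tx": 0.05,"ty": 0,"tz": 0,"twist": 0},
    {"tx": 0.05,"ty": 0,"tz": 0,"twist": 0},
    {"tx": 0.05,"ty": 0,"tz": 0,"twist": 0}
  ]
}}

```text
t: 6.73
eef_pos: [0.6708, 0.269, 0.1711]
ee_rot: [3.139, 0.011, 0.038]
force: [-25.6, 1.1, 12.1]
width: 0.0005
gripper_force: 14.0
```

It is at the stop: 26 N at x = 0.671, where 0.674 was predicted. I'll back off.

{"name": "arm_command", "arguments": {
  "commands": [
    {"tx": -0.04,"ty": 0,"tz": 0,"twist": 0},
    {"tx": -0.1,"ty": 0,"tz": 0,"twist": 0},
    {"tx": -0.2,"ty": 0,"tz": 0,"twist": 0},
    {"tx": -0.32,"ty": 0,"tz": -0.05,"twist": 0},
    {"tx": -0.44,"ty": 0,"tz": -0.1,"twist": 0},
    {"tx": -0.56,"ty": 0,"tz": -0.15,"twist": 0},
    {"tx": -0.68,"ty": 0,"tz": -0.2,"twist": 0},
    {"tx": -0.8,"ty": 0,"tz": -0.25,"twist": 0}
  ]
}}

```text
t: 7.4
eef_pos: [0.4763, 0.2618, 0.2348]
ee_rot: [-3.141, -0.001, 0.037]
force: [-0.1, 0.1, 0.6]
width: 0.0002
gripper_force: 0.0
```

{"name": "arm_command", "arguments": {
  "commands": [
    {"tx": 0,"ty": 0,"tz": -0.05,"twist": 0},
    {"tx": 0,"ty": 0,"tz": -0.1,"twist": 0},
    {"tx": 0,"ty": 0,"tz": -0.1,"twist": 0},
    {"tx": 0,"ty": 0,"tz": -0.1,"twist": 0},
    {"tx": 0,"ty": 0,"tz": -0.1,"twist": 0},
    {"tx": 0,"ty": 0,"tz": -0.1,"twist": 0},
    {"tx": 0,"ty": 0,"tz": -0.1,"twist": 0},
    {"tx": 0,"ty": 0,"tz": -0.1,"twist": 0}
  ]
}}

```text
t: 8.07
eef_pos: [0.4775, 0.2618, 0.2583]
ee_rot: [3.141, 0.001, 0.037]
force: [0.4, 0.4, -0.6]
width: 0.0004
gripper_force: 0.0
```

```bash
python3 - <<'E'
from fit import *
a=grab_frame("top")[130:230,130:230];b=grab_frame("side");cv2.imwrite("pics/sidefull.png",b[:,:,::-1]);b=b[80:180,190:290]
g=lambda i:cv2.resize(i[:,:,::-1],(400,400),interpolation=cv2.INTER_CUBIC)
cv2.imwrite("pics/open2.png",np.hstack([g(a),g(b)]))
s=get_state();print(s["t"],s["eef_pos"],s["force"])
E
```

```text
8.1667 [0.47758991 0.26187195 0.25853835] [0.17858827 0.07048974 0.66787037]
```

View pics/open2.png

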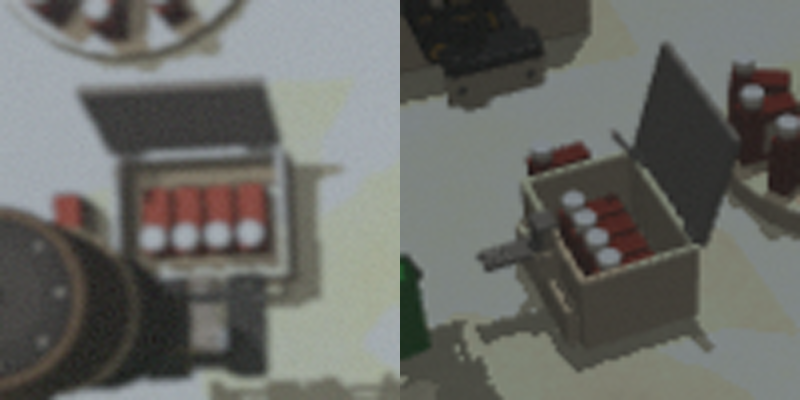

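View pics/sidefull.png

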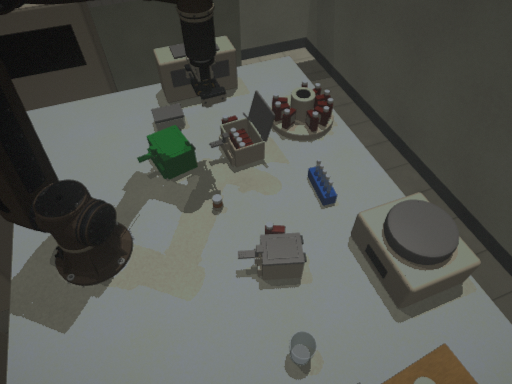

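The lid's edge is at side crop (664,43) to (737,142), matching the 1.85 rad prediction of (664,42) to (736,142). The narrow box at (280,255) is still shut, nothing else has moved, and the arm is clear.

```bash
python3 -c "from station import job_done;print(job_done())"
```

```text
the job is handed in; nothing more can be done
None
```

The wide box's lid was released by its tab, sprang up, and was pushed back to its stop (fully open in the last pictures); the narrow box stayed shut, nothing else appears to have moved, and the job was handed in at about 8 s with the arm clear.

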